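# Slide the tool-case lid home and lock it

## Robot

A 7-joint arm with a two-finger parallel gripper is mounted at the origin on a cart in front of the work surface, level with it; the furniture and walls round the work are solid. World frame = base frame: x ahead of the robot, y to its left, z up, the work surface at z = 0. Lengths are in m, angles in degrees, forces in N, time in s.
With the tool pointing down it reaches from about 0.425 to 0.875 m from the base axis. Payload 4.7 kg.
Tool frame: the origin (TCP) lies midway between the tips of the shut fingers; the grasp point (between the pads) lies 19 mm behind it (env.grip_depth is the distance from the TCP to the grasp point, in m); z points along the fingers, y is the line along which they close (so a half turn about z gives the same grasp; the last joint's range is limited). The gripper opens to 87 mm and grips with 3 to 60 N. Pads are 19 mm wide; open, the fingers measure 117 mm over their backs; the gripper's body (75 mm by 190 mm) begins 51 mm behind the grasp point.
Start: joints at [-69.551, 18.392, -4.016, 83.108, 1.295, 78.541, -3.26], TCP at [0.219, 0.612, 0.223] pointing down, gripper open.
Joint ranges: [-163.93, 163.93], [-17.29, 119.83], [-79.2, 71.16], [3.27, 140.29], [-89.18, 269.18], [5.43, 117.66], [-154.24, 154.24]. Speed limits (degrees/s): [147.25, 147.25, 180, 180, 180, 180, 180].

## Interface

Orientations are given as [roll, pitch, yaw] about the fixed x, y, z axes, in that order (R = Rz(yaw) Ry(pitch) Rx(roll)).
In Python, from cell import get_obs, optics, env, nets gives the robot as it stands.
- The arm moves only by the shell command python3 -m creep 'ROWS' [FORCE]. ROWS is JSON, a list of rows, each an object of numbers: "wx", "wy", "wz": the turn, a rotation vector about the tool's x, y, z in degrees; "tx", "ty", "tz": the shift along the tool's x, y, z in mm; "gripper": the opening, from -1 (shut) to 1 (fully open). A call has 1 to 5 rows; each row is the pose to reach, as a shift and turn from the pose commanded when the call began, along the tool's axes at that moment; what a row does not reach only later rows make up. A row lasts 1/12 s, in which the tool goes at most 41.7 mm and 7.16 degrees, less where a joint would pass 70% of its speed; a pose out of reach is approached as far as the arm can. A call with a gripper value outside its range is refused whole. The fingers move at their own pace and stop on an object; FORCE is the grip in N (left out, the last holds). Time passes only in rows, so rows that repeat a pose let the fingers close. It gives the time, the measured TCP pose, the force, the opening and the grip force at its end, in the units of the state.
- get_obs(): the state, without advancing time (a new reading comes with each control period).
- optics.read_camera(name): name is "scene" or "side" or "wrist"; returns (picture, depth): 384x512x3 uint8, red, green, blue; 384x512 float32, m along the optical axis (not along the pixel's ray), 0 where there is no reading.
- optics.camera_info(name): a dict with "fovy" (degrees; the focal length in pixels is half the picture's height over the tangent of half this angle, whatever the lens; pixels are square), "cx", "cy" (the principal point, pixels), "R" (3x3) and "t" (3): a world point X has camera coordinates R X + t; the wrist camera has in their place "tool_from_camera" (4x4, takes a point from camera to tool coordinates, whose origin is the TCP and whose axes are the flange's). Camera axes: x right, y down, z forward; pixel columns grow to the right and rows downward; lengths in m; the calibration is good to about 2 mm. A picture is of the moment at which its call begins: read the wrist's pose just before it. camera_info takes no time and is no camera call.
- env.sign_off(): hands the job in; it is judged then, once.
Trained networks look in the newest picture that a camera, given by its name, has taken for a name from the list of things; names that differ only in an ending like _2 or _b are one class to them, and where a whole thing is asked for, a point or a joint stands for the part that bears it (a point fixed in the world has none). Each returns a list of dicts, best first, with "confidence" (0 to 1); they miss things now and then, are a little off and sometimes report something else, mostly with a low value. They report only what shows in the picture. A call takes as long as a camera call.
- nets.look_for(query, camera): "point" ([x, y, z] in m, in world coordinates, good to about 4 mm: the middle of the surface that is visible of it).
- nets.place_of(query, camera): "point" ([x, y, z] in m, in world coordinates, good to about 4 mm: a listed point, or the origin of a listed thing).
The state is a dict: "time_s": time; "qpos": joint angles; "joint_velocities": joint speeds; "effort": joint torques, N m; "tool_pos": TCP position; "tool_rot": TCP orientation; "force": force on the tool from outside, world axes, zero at the start; "wrist_torque": the same for the moment, N m; "grip_width": finger opening in m; "grasp_force": force on a finger pad.
Only numpy, scipy, OpenCV 4.12 (cv2) and the standard library are available. Lean on these libraries where they do the work, as an engineer would, in place of code of your own. Each camera call takes 0.05 s, during which the arm holds its last target. There are 200 camera calls.

## Task

Close the long wooden tool case: with a fingertip on the end of the lid board that sticks out, push the lid along the case until its far end is under the cross strip and its near end drops down behind the sill, so that it lies flat inside the side walls; it slides easily, so feel for the drop and do not ram it against the end. Then turn the wooden button fully across the lid with a fingertip so that it locks. Only push with the fingers: the lid must not be lifted, and leave the things lying round the case where they are, and take your hand away at the end.

Things in the scene. Friction and masses are not known exactly. Their poses are not given: they have to be found in the camera images.
- case: Open-topped wooden tool case, 170 x 406 x 80 mm, fixed to the bench. Origin: centre of its underside; y is the slide direction, from the sill end (-y, robot's right) to the cross-strip end (+y); x points away from the robot, z up. Side walls 22 mm thick, inner faces at x = -63 and +63, tops 80 mm above the bench. Runner ledges inside them (tops at 57 mm, y = -183 to +183) carry the lid.
- sill_top (a point): Middle of the sill's upper inner edge (case x = 0, y = -183 mm, z = 67 mm). The sill is the -y end wall, y = -203 to -183 mm; its top is 10 mm above the runners and 13 mm below the wall tops. The lid's near end must pass this line to drop.
- strip_edge (a point): Middle of the lower inner edge of the cross strip (case x = 0, y = +153, z = 80 mm): a flat wooden strip 12 mm thick on the side walls, y = +153 to +203 mm. The lid's far end goes under it, at most to the end wall at y = +183 mm (the space for the lid is 366 mm long).
- lid: Lid: loose weathered board, 121 wide, 360 long, 20 mm thick, about 0.4 kg. Origin: centre of underside; y along it towards the case's +y. It starts between the side walls (2.5 mm play each side), pulled out 35 to 80 mm past the sill's inner edge: far end on the runners, near part on the sill, sloping 2 degrees, near end up. Slides with a few N. When home its top is 3 mm below the wall tops.
- lid_near (a point): Middle of the upper edge of the lid's near (-y) end, the one to push: the flat 121 x 20 mm end face hangs below it. 87 to 91 mm above the bench at the start; once past the sill this end falls 10 mm, to 77 mm.
- lid_far (a point): Middle of the upper edge of the lid's far (+y) end, which goes under the cross strip. 77 mm above the bench throughout.
- button (a joint): Angle of the wooden turn button, rad. 0: long arm along the side wall, pointing to case +y; grows clockwise seen from above; pi/2: long arm square across the lid (to case +x), locked. Stops at -0.6 and 1.6; starts between -0.5 and 0; stays where left (friction about 1 N at the arm's end). It passes 1 mm above the wall tops, so the lid blocks it until it has dropped.
- button_pivot (a point): The button's pivot screw on top of the side wall nearer the robot (case x = -74, y = -135 mm), at the button's mid-height, 88 mm above the bench. The button is 18 mm wide and 14 mm thick (81 to 95 mm above the bench), ends round; long arm 45 mm from the pivot, short tail 26 mm the other way.
- button_tip (a point): Point on the button's long arm, on its centre line 36 mm from the pivot, at mid-height (88 mm above the bench).
- sanding_block: Bystander: loose brown sanding block, 64 x 110 x 29 mm, on the robot's side of the case. Origin: centre of underside.
- offcut_3: Bystander: loose wood offcut, 64 x 110 x 26 mm, behind the case. Origin: centre of underside.
- tape_measure: Bystander: loose yellow tape measure, 38 x 101 x 65 mm, behind the case, towards the lid's overhanging end. Origin: centre of underside.
- pencil_a: Bystander: loose red pencil, 172 mm long, 7 mm high, on the bench near the lid's overhanging end. Origin: its middle, underside.

How it is judged (in metres and radians):
On the way, in this order (a step that is already met when the one before it is completed fails the run):
1. the lid has slid under the cross strip and its near end has dropped behind the sill (z of each of lid_near, lid_far in the frame of case below 0.08 m and y of lid_far in the frame of case above 0.172 m and angle between lid's own z axis and vertical below 0.015 rad), for 0.2 s.
2. the button is turned across the lid (value of joint button above 1.25 rad), for 0.2 s.
At the end, for the whole second after the job is handed in: The lid lies flat on the runners (within 0.015 rad), both ends with their tops below the wall tops and the far end under the cross strip, at rest, and the button stands across the lid (joint above 1.25 rad, square being 1.57) (all of step 1 and value of joint button above 1.25 rad and linear speed of lid below 0.01 m/s); the robot touches nothing.
It fails at once if the arm or the gripper's body, not the fingers, pushes the lid or the case (contact force between the arm and lid above 1.5 N or contact force between the arm and case above 1.5 N).
It fails at once if the lid is lifted: either end more than about 25 mm above where it slides, or tipped (height (world z) of lid_near above 0.117 m or height (world z) of lid_far above 0.105 m or angle between lid's own z axis and vertical above 0.13 rad).
It fails at once if a bystander is moved by more than 25 mm (distance of any of sanding_block, offcut_3, tape_measure, pencil_a from where it was at the start of the episode above 0.025 m).
It fails at once if the lid is rammed: the fingers press on it with more than 35 N (contact force between the fingers and lid above 35 N).
It also fails if it takes over 58 s, if anything falls off the work surface, if the arm or the gripper's body presses on something with over 40 N, if the wrist force passes 120 N, or if a joint passes its speed limit or range.

## Working session

There is one attempt and no reset: what is moved stays moved. The work goes in short steps, Python scripts to look and compute and a shell command to move; the robot and the scene stay as the last step left them, time stands still between calls to the robot, and variables do not carry over. Pictures are saved under pics/ and viewed, at most 10 in all, crops included, and the job is handed in when it is done.

```bash
mkdir -p pics; ls
python3 - <<'E'
from cell import get_obs, optics, env, nets
import cv2,numpy as np
s=get_obs();print(s['time_s'],s['tool_pos'],s['tool_rot'],s['force'],s['grip_width'])
for c in("scene","side"):
    p,d=optics.read_camera(c);cv2.imwrite(f'pics/{c}0.png',p[:,:,::-1])
    for q in("lid_near","lid_far","sill_top","strip_edge","button_pivot","button_tip","case","lid","sanding_block","offcut_3","tape_measure","pencil_a"):
        r=nets.place_of(q,c)
        print(c,q,[(np.round(a['point'],3).tolist(),round(a['confidence'],2)) for a in r[:2]])
E
```

```text
pics
0.0 [0.21835187 0.61167943 0.22148585] [-1.79895575e+02  5.97555208e-03  1.60361846e+02] [-0.24773121  0.37958294  0.59281362] 0.08747532776576213
scene lid_near [([0.5, -0.36, 0.09], 0.9)]
scene lid_far [([0.596, -0.015, 0.071], 0.59), ([0.55, -0.189, 0.062], 0.31)]
scene sill_top [([0.511, -0.33, 0.066], 0.7)]
scene strip_edge [([0.598, -0.004, 0.076], 0.59), ([0.652, -0.377, -0.002], 0.31)]
scene button_pivot [([0.452, -0.262, 0.087], 0.95)]
scene button_tip [([0.458, -0.233, 0.093], 0.68)]
scene case [([0.559, -0.156, 0.0], 0.97)]
scene lid [([0.55, -0.189, 0.062], 0.81)]
scene sanding_block [([0.366, -0.268, -0.006], 0.69)]
scene offcut_3 [([0.697, -0.234, 0.001], 0.93), ([0.453, -0.261, 0.087], 0.54)]
scene tape_measure [([0.652, -0.376, 0.0], 0.62)]
scene pencil_a [([0.46, -0.424, -0.002], 0.6)]
side lid_near [([0.504, -0.358, 0.093], 0.63), ([0.601, -0.016, 0.078], 0.55)]
side lid_far [([0.599, -0.017, 0.079], 0.97)]
side sill_top []
side strip_edge [([0.6, -0.002, 0.082], 0.57)]
side button_pivot [([0.448, -0.265, 0.087], 0.94)]
side button_tip [([0.456, -0.227, 0.087], 0.5)]
side case [([0.556, -0.153, 0.001], 0.65)]
side lid [([0.548, -0.189, 0.064], 0.57)]
side sanding_block [([0.368, -0.267, -0.006], 0.88)]
side offcut_3 [([0.695, -0.23, -0.004], 0.83)]
side tape_measure [([0.652, -0.374, -0.001], 0.59)]
side pencil_a []
```

View pics/scene0.png

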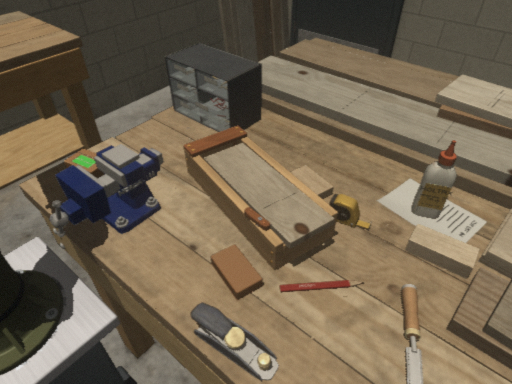

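View pics/side0.png

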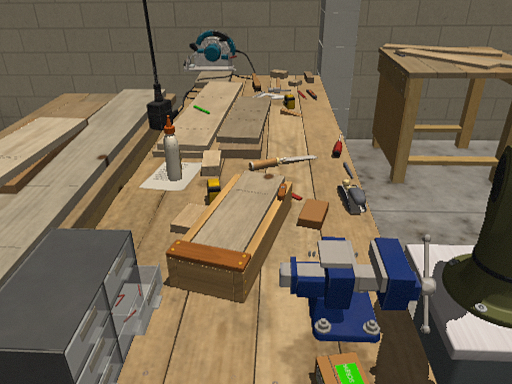

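The scene view shows the case running from the cross strip (~215,140) to the sill (~300,245). The button is at (257,218), the sanding block at (236,270), the pencil at (320,286) and the tape at (345,208). Next I fit the case frame and check the transit path for tall things.

```bash
cat > h.py <<'E'
from cell import get_obs, optics, env, nets
import numpy as np, cv2
from scipy.spatial.transform import Rotation as Ro
def cloud(c):
    p,d=optics.read_camera(c);i=optics.camera_info(c);f=192/np.tan(np.radians(i['fovy']/2))
    v,u=np.mgrid[:384,:512];C=np.stack([(u-i['cx'])/f*d,(v-i['cy'])/f*d,d],-1)
    X=(C-i['t'])@np.array(i['R']); X[d==0]=np.nan
    return p,X
YAW=-15.3; C0=np.array([.5575,-.1545])
def case(p):
    a=np.radians(YAW);c,s=np.cos(a),np.sin(a);d=np.array(p)[...,:2]-C0
    return np.stack([d[...,0]*c+d[...,1]*s,-d[...,0]*s+d[...,1]*c],-1)
def rep():
    s=get_obs();print(s['time_s'],'tcp',np.round(s['tool_pos'],4),'case',np.round(case(s['tool_pos']),4),'rot',np.round(s['tool_rot'],1),'F',np.round(s['force'],1),s['grip_width'],'q',np.round(s['qpos'],0))
def to(x,y,z,yaw=None,):  # target in case frame -> tool shift mm
    s=get_obs();a=np.radians(YAW);w=C0+np.array([[np.cos(a),-np.sin(a)],[np.sin(a),np.cos(a)]])@[x,y]
    R=Ro.from_euler('xyz',s['tool_rot'],degrees=True);print('shift',np.round(R.inv().apply(np.r_[w,z]-s['tool_pos'])*1000,1))
    R2=Ro.from_euler('xyz',[180,0,yaw if yaw is not None else YAW+90],degrees=True);print('turn',np.round((R.inv()*R2).as_rotvec(degrees=True),1))
E
python3 - <<'E'
from h import *
S=[]
for c in("scene","side"):
    p,X=cloud(c);S.append(X.reshape(-1,3))
P=np.vstack(S);P=P[~np.isnan(P).any(1)]
for x in np.arange(.1,.9,.1):
    print(round(x,1),[ (lambda z: round(float(np.percentile(z,99)),2) if len(z)>3 else 0)(P[(abs(P[:,0]-x-.05)<.05)&(abs(P[:,1]-y-.05)<.05),2]) for y in np.arange(-.6,.8,.1)])
# lid top along the centre line
q=case(P); m=(abs(q[:,0])<.05)&(P[:,2]>.04)&(P[:,2]<.12)&(abs(q[:,1])<.3)
for y in np.arange(-.24,.2,.01):
    k=m&(abs(q[:,1]-y)<.005); print(round(y,2),k.sum(),np.round(np.percentile(P[k,2],[10,50,90]),3) if k.sum() else '',end=' | ')
# side edges: wall tops
for y in(-.1,0,.1):
    k=(abs(q[:,1]-y)<.02)&(P[:,2]>.07)&(abs(q[:,0])<.15);print('walls',y,np.round(np.percentile(q[k,0],[1,99]),3))
E
python3 -m creep '[{"tz":-20,"wz":7},{"tz":-40,"wz":14}]'
python3 - <<'E'
from h import *
rep()
for w in([.47,.35,.28],[.5,.0,.28],[.47,-.40,.2]):to(*case(w),w[2])
E
```

```text
0.1 [0, 0, 0, 0, 0.0, 0.02, 0.16, 0.03, -0.08, -0.84, 0, 0, 0, 0]
0.2 [0.01, 0.03, 0.06, 0.05, 0.0, 0.0, 0.14, 0.14, 0.0, 0.0, 0, -0.85, -0.85, -0.85]
0.3 [0.0, 0.0, 0.03, 0.03, 0.0, 0.0, 0.15, 0.15, 0.05, 0.05, 0, -0.85, -0.84, -0.84]
0.4 [0.03, 0.01, 0.09, 0.1, 0.08, 0.08, 0.12, 0.11, 0.04, 0.0, 0, 0, 0, 0]
0.5 [0.03, 0.01, 0.09, 0.09, 0.09, 0.08, 0.1, 0.0, 0.0, 0.0, 0, 0, 0, 0]
0.6 [0.04, 0.01, 0.08, 0.08, 0.08, 0.1, 0.11, 0.12, 0.12, 0.0, 0, 0, 0, 0]
0.7 [0.19, 0.19, 0.01, 0.03, 0.03, 0.0, 0.19, 0.19, 0.19, 0.19, 0, 0, 0, 0]
0.8 [0.17, 0.19, 0.0, 0.0, 0.0, 0.0, 0.19, 0.19, 0.19, 0.19, 0, 0, 0, 0]
-0.24 0  | -0.23 0  | -0.22 23 [0.072 0.078 0.086] | -0.21 408 [0.073 0.086 0.09 ] | -0.2 274 [0.043 0.087 0.09 ] | -0.19 230 [0.086 0.087 0.09 ] | -0.18 225 [0.085 0.087 0.09 ] | -0.17 226 [0.085 0.086 0.09 ] | -0.16 219 [0.085 0.086 0.089] | -0.15 227 [0.085 0.086 0.089] | -0.14 208 [0.084 0.086 0.088] | -0.13 219 [0.084 0.086 0.089] | -0.12 210 [0.084 0.085 0.088] | -0.11 214 [0.083 0.085 0.088] | -0.1 220 [0.083 0.085 0.087] | -0.09 197 [0.083 0.084 0.087] | -0.08 211 [0.083 0.084 0.
[... 570 characters left out ...]
0.11 206 [0.076 0.079 0.081] | 0.12 216 [0.076 0.079 0.081] | 0.13 226 [0.076 0.079 0.081] | 0.14 113 [0.075 0.077 0.08 ] | 0.15 12 [0.076 0.086 0.09 ] | 0.16 285 [0.083 0.092 0.095] | 0.17 230 [0.091 0.093 0.095] | 0.18 245 [0.09  0.093 0.095] | 0.19 343 [0.046 0.092 0.095] | walls -0.1 [-0.086  0.084]
walls 0 [-0.083  0.083]
walls 0.1 [-0.083  0.084]
1.4 tcp [0.2185 0.6122 0.2226] case [-0.5293  0.6501] rot [180.    0.  160.4] F [0.5 0.3 0. ] 0.0873072973484603 q [-70.  18.  -4.  83.   1.  79.  -3.]
shift [-325.  -162.4  -57.4]
turn [ 0.  -0.  85.7]
shift [-470.9 -482.   -57.4]
turn [ 0.  -0.  85.7]
shift [-577.1 -868.8   22.5]
turn [ 0.  -0.  85.7]validation failed for argument at $[0]...
```

```bash
python3 -m creep '[{"wx":0,"wy":0,"wz":7,"tx":0,"ty":0,"tz":-20,"gripper":-1},{"wx":0,"wy":0,"wz":14,"tx":-20,"ty":-15,"tz":-40,"gripper":-1},{"wx":0,"wy":0,"wz":21,"tx":-50,"ty":-30,"tz":-57,"gripper":-1},{"wx":0,"wy":0,"wz":28,"tx":-85,"ty":-50,"tz":-57,"gripper":-1},{"wx":0,"wy":0,"wz":35,"tx":-120,"ty":-65,"tz":-57,"gripper":-1}]'
python3 - <<'E'
from h import *
rep()
for w in([.47,.35,.28],[.5,.0,.28],[.47,-.40,.2]):to(*case(w),w[2])
E
```

```text
time_s: 1.82
tool_pos: [0.3103, 0.5101, 0.2815]
tool_rot: [179.8, -0.1, 125.1]
force: [0.8, 0.3, -0.7]
grip_width: 0.0618
grasp_force: 0.0
1.8167 tcp [0.3103 0.5101 0.2815] case [-0.4138  0.5758] rot [ 1.798e+02 -1.000e-01  1.251e+02] F [ 0.8  0.3 -0.7] 0.06183600766609405 q [-65.  10.   4.  86.  -1.  83. -26.]
shift [-222.8   38.6    1.3]
turn [ 0.1 -0.1 50.4]
shift [-5.263e+02 -1.382e+02  4.000e-01]
turn [ 0.1 -0.1 50.4]
shift [-836.4 -393.    79.2]
turn [ 0.1 -0.1 50.4]
```

```bash
python3 -m creep '[{"wx":0,"wy":0,"wz":7,"tx":-40,"ty":4,"tz":0,"gripper":-1},{"wx":0,"wy":0,"wz":14,"tx":-80,"ty":6,"tz":0,"gripper":-1},{"wx":0,"wy":0,"wz":21,"tx":-120,"ty":6,"tz":0,"gripper":-1},{"wx":0,"wy":0,"wz":28,"tx":-160,"ty":5,"tz":0,"gripper":-1},{"wx":0,"wy":0,"wz":35,"tx":-200,"ty":0,"tz":0,"gripper":-1}]'
python3 - <<'E'
from h import *
rep()
for w in([.5,.0,.28],[.47,-.40,.2]):to(*case(w),w[2])
E
```

```text
time_s: 2.23
tool_pos: [0.4266, 0.3459, 0.2797]
tool_rot: [180.0, -0.0, 90.0]
force: [0.4, 0.2, 0.8]
grip_width: 0.0285
grasp_force: 0.0
2.2333 tcp [0.4266 0.3459 0.2797] case [-0.2583  0.4481] rot [180.  -0.  90.] F [0.4 0.2 0.8] 0.028522169114016723 q [-55.   5.  14.  93.  -1.  82. -41.]
shift [-345.9   73.4   -0.5]
turn [ 0.  -0.  15.3]
shift [-745.9   43.3   79.3]
turn [ 0.  -0.  15.3]
```

Tool x is now world +y and tool y is world +x.

```bash
python3 -m creep '[{"wx":0,"wy":0,"wz":4,"tx":-38,"ty":12,"tz":0,"gripper":-1},{"wx":0,"wy":0,"wz":8,"tx":-76,"ty":24,"tz":0,"gripper":-1},{"wx":0,"wy":0,"wz":12,"tx":-114,"ty":36,"tz":0,"gripper":-1},{"wx":0,"wy":0,"wz":15.3,"tx":-152,"ty":48,"tz":0,"gripper":-1},{"wx":0,"wy":0,"wz":15.3,"tx":-190,"ty":58,"tz":0,"gripper":-1}]'
python3 - <<'E'
from h import *
rep()
to(-.0,-.25,.2)
E
```

```text
time_s: 2.65
tool_pos: [0.4851, 0.1559, 0.2799]
tool_rot: [180.0, -0.0, 74.9]
force: [0.0, 0.8, 0.4]
grip_width: 0.0017
grasp_force: 0.0
2.65 tcp [0.4851 0.1559 0.2799] case [-0.1517  0.2803] rot [180.   -0.   74.9] F [0.  0.8 0.4] 0.001705944963174647 q [-45.  -1.  24.  98.   0.  82. -36.]
shift [-530.9  149.7   79.5]
turn [ 0.  -0.   0.2]
```

```bash
python3 -m creep '[{"wx":0,"wy":0,"wz":0,"tx":-38,"ty":12,"tz":0,"gripper":-1},{"wx":0,"wy":0,"wz":0,"tx":-76,"ty":24,"tz":0,"gripper":-1},{"wx":0,"wy":0,"wz":0,"tx":-114,"ty":36,"tz":0,"gripper":-1},{"wx":0,"wy":0,"wz":0,"tx":-152,"ty":48,"tz":0,"gripper":-1},{"wx":0,"wy":0,"wz":0,"tx":-190,"ty":58,"tz":0,"gripper":-1}]'; python3 -m creep '[{"wx":0,"wy":0,"wz":0,"tx":-38,"ty":12,"tz":0,"gripper":-1},{"wx":0,"wy":0,"wz":0,"tx":-76,"ty":24,"tz":0,"gripper":-1},{"wx":0,"wy":0,"wz":0,"tx":-114,"ty":36,"tz":0,"gripper":-1},{"wx":0,"wy":0,"wz":0,"tx":-152,"ty":48,"tz":10,"gripper":-1},{"wx":0,"wy":0,"wz":0,"tx":-190,"ty":58,"tz":20,"gripper":-1}]'
python3 - <<'E'
from h import *
rep()
to(-.0,-.25,.2)
E
```

```text
time_s: 3.07
tool_pos: [0.4915, -0.0427, 0.2799]
tool_rot: [179.9, -0.0, 75.1]
force: [1.7, 0.4, -0.1]
grip_width: 0.0005
grasp_force: 0.0
time_s: 3.48
tool_pos: [0.4992, -0.2411, 0.2604]
tool_rot: [179.8, -0.0, 75.1]
force: [1.2, -0.1, -0.3]
grip_width: 0.0005
grasp_force: 0.0
3.4833 tcp [ 0.4992 -0.2411  0.2604] case [-0.0333 -0.0989] rot [179.8  -0.   75.1] F [ 1.2 -0.1 -0.3] 0.0004961899285742942 q [-22.   7.  49.  95.  -5.  80.  13.]
shift [-151.3   32.1   60.4]
turn [ 0.2 -0.   0.4]
```

```bash
python3 -m creep '[{"wx":0,"wy":0,"wz":0,"tx":-38,"ty":8,"tz":10,"gripper":-1},{"wx":0,"wy":0,"wz":0.2,"tx":-76,"ty":16,"tz":20,"gripper":-1},{"wx":0,"wy":0,"wz":0.4,"tx":-114,"ty":24,"tz":40,"gripper":-1},{"wx":0,"wy":0,"wz":0.4,"tx":-151,"ty":32,"tz":60,"gripper":-1},{"wx":0,"wy":0,"wz":0.4,"tx":-151,"ty":32,"tz":60,"gripper":-1}]'
python3 - <<'E'
from h import *
rep()
to(-.0,-.245,.073)
ps=get_obs();p,d=optics.read_camera('wrist');cv2.imwrite('pics/w1.png',p[:,:,::-1])
i=optics.camera_info('wrist');f=192/np.tan(np.radians(i['fovy']/2));v,u=np.mgrid[:384,:512]
X=np.stack([(u-i['cx'])/f*d,(v-i['cy'])/f*d,d,np.ones_like(d)],-1)@np.array(i['tool_from_camera']).T
R=Ro.from_euler('xyz',ps['tool_rot'],degrees=True).as_matrix();W=X[...,:3]@R.T+ps['tool_pos'];W=W[d>0];q=case(W)
for x in(-.04,0,.04):
    k=(abs(q[:,0]-x)<.01)&(W[:,2]>.083)&(W[:,2]<.1)&(q[:,1]<-.15);print(x,k.sum(),np.round(np.percentile(q[k,1],[0,1,5]),4) if k.sum() else '')
for t in("lid_near","button_tip","button_pivot","sill_top"):
    print(t,[(np.round(case(a['point']),4),round(a['point'][2],3),round(a['confidence'],2)) for a in nets.place_of(t,'wrist')[:2]])
E
```

```text
time_s: 3.9
tool_pos: [0.4853, -0.4001, 0.1955]
tool_rot: [-179.6, 0.3, 74.1]
force: [-1.8, 0.9, -0.2]
grip_width: 0.0006
grasp_force: 0.0
3.9 tcp [ 0.4853 -0.4001  0.1955] case [-0.0048 -0.256 ] rot [-179.6    0.3   74.1] F [-1.8  0.9 -0.2] 0.0006462894735363774 q [ -3.  23.  52.  90. -18.  77.  35.]
shift [ 11.6   5.5 122.4]
turn [-0.4  0.3 -0.6]
-0.04 1828 [-0.2138 -0.2135 -0.2106]
0 1839 [-0.2142 -0.214  -0.2107]
0.04 1871 [-0.2146 -0.2144 -0.211 ]
lid_near [(array([ 0.0025, -0.2134]), 0.086, 0.69)]
button_tip []
button_pivot [(array([-0.0721, -0.1319]), 0.088, 0.69), (array([ 0.0026, -0.2115]), 0.085, 0.22)]
sill_top [(array([-0.0278, -0.2839]), 0.002, 0.56)]
```

View pics/w1.png

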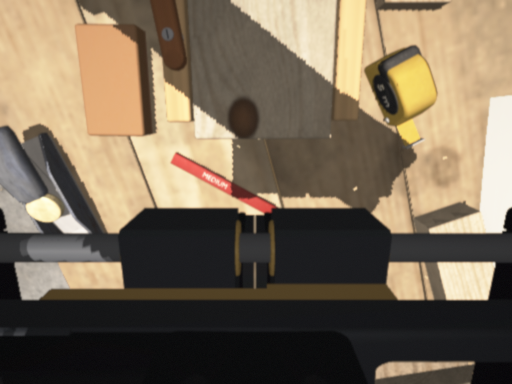

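The wrist view shows the lid's near edge at row ~137 (columns 195–335) and the button at (168,35). The pencil lies below the descent point, well under the working height.

```bash
python3 -m creep '[{"wx":0,"wy":0,"wz":-0.6,"tx":4,"ty":2,"tz":35,"gripper":-1},{"wx":0,"wy":0,"wz":-0.6,"tx":10,"ty":4,"tz":70,"gripper":-1},{"wx":0,"wy":0,"wz":-0.6,"tx":10,"ty":5,"tz":100,"gripper":-1},{"wx":0,"wy":0,"wz":-0.6,"tx":10,"ty":5,"tz":118,"gripper":-1},{"wx":0,"wy":0,"wz":-0.6,"tx":10,"ty":5,"tz":118,"gripper":-1}]'
python3 - <<'E'
from h import *
rep()
to(-.0,-.225,.074)
E
```

```text
time_s: 4.57
tool_pos: [0.4979, -0.3804, 0.0783]
tool_rot: [-179.7, -0.2, 75.5]
force: [-0.9, 0.1, -0.6]
grip_width: 0.0004
grasp_force: 0.0
4.5667 tcp [ 0.4979 -0.3804  0.0783] case [ 0.0022 -0.2336] rot [-179.7   -0.2   75.5] F [-0.9  0.1 -0.6] 0.000421786205512874 q [ -2.  28.  48.  97. -23.  65.  38.]
shift [ 8.6 -2.   4.3]
turn [-0.3 -0.2  0.8]
```

```bash
python3 -m creep '[{"wx":0,"wy":0,"wz":0.6,"tx":2,"ty":-1,"tz":4,"gripper":-1},{"wx":0,"wy":0,"wz":0.6,"tx":4,"ty":-2,"tz":4,"gripper":-1},{"wx":0,"wy":0,"wz":0.6,"tx":6,"ty":-2,"tz":4,"gripper":-1},{"wx":0,"wy":0,"wz":0.6,"tx":7,"ty":-2,"tz":4,"gripper":-1},{"wx":0,"wy":0,"wz":0.6,"tx":8,"ty":-2,"tz":4,"gripper":-1}]'
python3 - <<'E'
from h import *
rep()
to(-.0,-.225,.074)
E
```

```text
time_s: 4.98
tool_pos: [0.4992, -0.3768, 0.0789]
tool_rot: [179.9, 0.0, 74.7]
force: [0.1, 0.4, 0.5]
grip_width: 0.0006
grasp_force: 0.0
4.9833 tcp [ 0.4992 -0.3768  0.0789] case [ 0.0024 -0.2298] rot [179.9   0.   74.7] F [0.1 0.4 0.5] 0.0006298549426796787 q [ -3.  28.  48.  98. -23.  65.  36.]
shift [ 4.8 -2.4  4.9]
turn [ 0.1  0.  -0. ]
```

```bash
python3 -m creep '[{"wx":0,"wy":0,"wz":0,"tx":0,"ty":-1,"tz":5,"gripper":-1},{"wx":0,"wy":0,"wz":0,"tx":2,"ty":-2,"tz":5,"gripper":-1},{"wx":0,"wy":0,"wz":0,"tx":4,"ty":-2,"tz":5,"gripper":-1},{"wx":0,"wy":0,"wz":0,"tx":6,"ty":-2,"tz":5,"gripper":-1},{"wx":0,"wy":0,"wz":0,"tx":8,"ty":-2,"tz":5,"gripper":-1}]'; python3 -m creep '[{"wx":0,"wy":0,"wz":0,"tx":1.5,"ty":0,"tz":0,"gripper":-1},{"wx":0,"wy":0,"wz":0,"tx":3,"ty":0,"tz":0,"gripper":-1},{"wx":0,"wy":0,"wz":0,"tx":4.5,"ty":0,"tz":0,"gripper":-1},{"wx":0,"wy":0,"wz":0,"tx":6,"ty":0,"tz":0,"gripper":-1},{"wx":0,"wy":0,"wz":0,"tx":8,"ty":0,"tz":0,"gripper":-1}]';python3 - <<'E'
from h import *
rep()
E
```

```text
time_s: 5.4
tool_pos: [0.498, -0.3691, 0.0724]
tool_rot: [-180.0, 0.1, 74.6]
force: [-0.5, -1.4, -1.7]
grip_width: 0.0004
grasp_force: 1.0
time_s: 5.82
tool_pos: [0.5005, -0.3608, 0.0725]
tool_rot: [180.0, 0.0, 74.6]
force: [-0.7, -2.9, -2.1]
grip_width: 0.0001
grasp_force: 1.0
5.8167 tcp [ 0.5005 -0.3608  0.0725] case [-0.0005 -0.2141] rot [180.    0.   74.6] F [-0.7 -2.9 -2.1] 7.055476303382407e-05 q [ -5.  27.  48.  99. -22.  64.  35.]
```

```bash
python3 -m creep '[{"wx":0,"wy":0,"wz":0,"tx":2,"ty":0,"tz":0,"gripper":-1},{"wx":0,"wy":0,"wz":0,"tx":5,"ty":0,"tz":0,"gripper":-1},{"wx":0,"wy":0,"wz":0,"tx":8,"ty":0,"tz":0,"gripper":-1},{"wx":0,"wy":0,"wz":0,"tx":11,"ty":0,"tz":0,"gripper":-1},{"wx":0,"wy":0,"wz":0,"tx":13,"ty":0,"tz":0,"gripper":-1}]';python3 - <<'E'
from h import *
rep()
P,X=cloud('scene');P2,X2=cloud('side')
X=np.vstack([X.reshape(-1,3),X2.reshape(-1,3)]);X=X[~np.isnan(X[:,0])];q=case(X)
for y in(-.15,-.1,-.05,0,.1,.13):
    k=(abs(q[:,0]-.02)<.03)&(abs(q[:,1]-y)<.01);print(y,np.round(np.median(X[k,2]),4))
for c in('scene','side'):
  nets
E
```

```text
time_s: 6.23
tool_pos: [0.5043, -0.3476, 0.0725]
tool_rot: [180.0, -0.0, 74.7]
force: [-1.2, -1.9, -2.0]
grip_width: 0.0007
grasp_force: 1.0
6.2333 tcp [ 0.5043 -0.3476  0.0725] case [-0.0004 -0.2003] rot [180.   -0.   74.7] F [-1.2 -1.9 -2. ] 0.0006724102614495058 q [ -6.  27.  48. 100. -22.  63.  34.]
-0.15 0.4456
-0.1 0.0873
-0.05 0.0838
0 0.0825
0.1 0.0802
0.13 0.0794
```

```bash
python3 -m creep '[{"wx":0,"wy":0,"wz":0,"tx":1.5,"ty":0,"tz":0,"gripper":-1},{"wx":0,"wy":0,"wz":0,"tx":3,"ty":0,"tz":0,"gripper":-1},{"wx":0,"wy":0,"wz":0,"tx":4.5,"ty":0,"tz":0,"gripper":-1},{"wx":0,"wy":0,"wz":0,"tx":6,"ty":0,"tz":0,"gripper":-1}]';python3 - <<'E'
from h import *
rep()
P,X=cloud('scene');P2,X2=cloud('side')
X=np.vstack([X.reshape(-1,3),X2.reshape(-1,3)]);X=X[~np.isnan(X[:,0])];q=case(X)
for y in(-.1,-.05,0,.1,.13):
    k=(abs(q[:,0]-.02)<.03)&(abs(q[:,1]-y)<.01);print(y,np.round(np.median(X[k,2]),4))
E
```

```text
time_s: 6.67
tool_pos: [0.5055, -0.3425, 0.0726]
tool_rot: [180.0, 0.0, 74.6]
force: [-0.4, -2.3, -1.0]
grip_width: 0.0006
grasp_force: 1.0
6.6667 tcp [ 0.5055 -0.3425  0.0726] case [-0.0005 -0.195 ] rot [180.    0.   74.6] F [-0.4 -2.3 -1. ] 0.0006050081990316822 q [ -7.  26.  48. 100. -22.  63.  33.]
-0.1 0.087
-0.05 0.0838
0 0.0827
0.1 0.0802
0.13 0.0798
```

```bash
python3 -m creep '[{"wx":0,"wy":0,"wz":0,"tx":1,"ty":0,"tz":0,"gripper":-1},{"wx":0,"wy":0,"wz":0,"tx":2,"ty":0,"tz":0,"gripper":-1},{"wx":0,"wy":0,"wz":0,"tx":3,"ty":0,"tz":0,"gripper":-1},{"wx":0,"wy":0,"wz":0,"tx":3,"ty":0,"tz":0,"gripper":-1}]';cat > d.py <<'E'
from h import *
rep()
P,X=cloud('scene');P2,X2=cloud('side')
X=np.vstack([X.reshape(-1,3),X2.reshape(-1,3)]);X=X[~np.isnan(X[:,0])];q=case(X)
for y in(-.1,-.05,0,.1,.13):
    k=(abs(q[:,0]-.02)<.03)&(abs(q[:,1]-y)<.01);print(y,np.round(np.median(X[k,2]),4))
E
python3 d.py
```

```text
time_s: 7.1
tool_pos: [0.5065, -0.3393, 0.0725]
tool_rot: [180.0, -0.0, 74.7]
force: [0.2, -1.1, -0.9]
grip_width: 0.0006
grasp_force: 0.7
7.1 tcp [ 0.5065 -0.3393  0.0725] case [-0.0004 -0.1917] rot [180.   -0.   74.7] F [ 0.2 -1.1 -0.9] 0.0006308824815713845 q [ -7.  26.  48. 100. -22.  63.  33.]
-0.1 0.0871
-0.05 0.0836
0 0.0829
0.1 0.0804
0.13 0.0798
```

```bash
python3 -m creep '[{"wx":0,"wy":0,"wz":0,"tx":1,"ty":0,"tz":0,"gripper":-1},{"wx":0,"wy":0,"wz":0,"tx":2,"ty":0,"tz":0,"gripper":-1},{"wx":0,"wy":0,"wz":0,"tx":2,"ty":0,"tz":0,"gripper":-1}]'; python3 d.py
```

```text
time_s: 7.45
tool_pos: [0.507, -0.3376, 0.0726]
tool_rot: [180.0, 0.0, 74.7]
force: [-1.4, -1.5, -0.5]
grip_width: 0.0006
grasp_force: 0.9
7.45 tcp [ 0.507  -0.3376  0.0726] case [-0.0004 -0.19  ] rot [180.    0.   74.7] F [-1.4 -1.5 -0.5] 0.0005754886642135858 q [ -7.  26.  48. 100. -22.  63.  33.]
-0.1 0.0795
-0.05 0.0778
0 0.0776
0.1 0.0781
0.13 0.0782
```

The lid top is now flat at about 78 mm, so it has dropped. I back off, rise, and take a look from above.

```bash
python3 -m creep '[{"wx":0,"wy":0,"wz":0,"tx":-8,"ty":0,"tz":0,"gripper":-1},{"wx":0,"wy":0,"wz":0,"tx":-20,"ty":0,"tz":0,"gripper":-1},{"wx":0,"wy":0,"wz":0,"tx":-25,"ty":0,"tz":-25,"gripper":-1},{"wx":0,"wy":0,"wz":0,"tx":-25,"ty":0,"tz":-60,"gripper":-1},{"wx":0,"wy":0,"wz":0,"tx":-25,"ty":0,"tz":-95,"gripper":-1}]'; python3 -m creep '[{"wx":0,"wy":0,"wz":0,"tx":0,"ty":-30,"tz":0,"gripper":-1},{"wx":0,"wy":0,"wz":0,"tx":0,"ty":-60,"tz":0,"gripper":-1},{"wx":0,"wy":0,"wz":0,"tx":0,"ty":-60,"tz":0,"gripper":-1}]'
python3 - <<'E'
from h import *
rep();to(-.108,-.1,.16)
ps=get_obs();p,d=optics.read_camera('wrist');cv2.imwrite('pics/w2.png',p[:,:,::-1])
for c in('wrist','scene','side'):
  if c!='wrist':optics.read_camera(c)
  for t in("lid_near","lid_far","button_tip","button_pivot","strip_edge"):
    print(c,t,[(np.round(case(a['point']),4),round(a['point'][2],3),round(a['confidence'],2)) for a in nets.place_of(t,c)[:1]])
E
```

```text
time_s: 7.97
tool_pos: [0.4988, -0.3628, 0.168]
tool_rot: [-179.9, -0.0, 74.5]
force: [1.6, -0.4, 0.7]
grip_width: 0.0005
grasp_force: 0.0
time_s: 8.22
tool_pos: [0.4364, -0.3469, 0.1676]
tool_rot: [-179.9, -0.2, 74.3]
force: [-0.8, -1.5, -0.6]
grip_width: 0.0004
grasp_force: 0.0
8.2167 tcp [ 0.4364 -0.3469  0.1676] case [-0.066  -0.2175] rot [-179.9   -0.2   74.3] F [-0.8 -1.5 -0.6] 0.0004441415184967871 q [-11.  13.  54. 102. -11.  71.  30.]
shift [117.2 -42.7   8.1]
turn [-0.1 -0.2 -0.4]
wrist lid_near [(array([ 0.0023, -0.179 ]), 0.076, 0.71)]
wrist lid_far []
wrist button_tip [(array([-0.0782, -0.0952]), 0.088, 0.66)]
wrist button_pivot [(array([-0.0717, -0.1327]), 0.09, 0.67)]
wrist strip_edge []
scene lid_near [(array([ 0.0021, -0.1765]), 0.079, 0.98)]
scene lid_far [(array([0.0019, 0.1821]), 0.074, 0.76)]
scene button_tip [(array([-0.0741, -0.1011]), 0.089, 0.6)]
scene button_pivot [(array([-0.0718, -0.1292]), 0.086, 0.98)]
scene strip_edge [(array([-0.    ,  0.1528]), 0.079, 0.95)]
side lid_near [(array([ 0.0041, -0.1774]), 0.081, 0.6)]
side lid_far [(array([0.0052, 0.1836]), 0.081, 0.6)]
side button_tip [(array([-0.0799, -0.0968]), 0.087, 0.51)]
side button_pivot [(array([-0.0735, -0.1337]), 0.088, 0.62)]
side strip_edge [(array([0.0016, 0.1563]), 0.084, 0.71)]
```

View pics/w2.png

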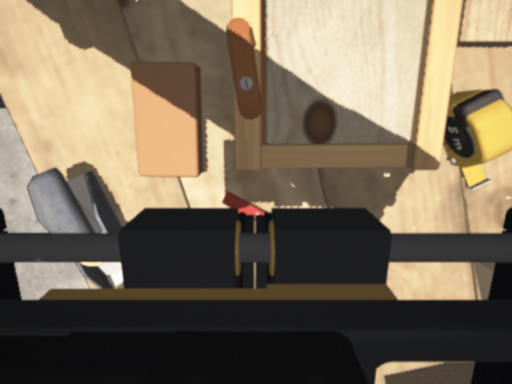

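The wrist view shows the lid inside the walls, with its near end behind the sill bar (row ~155). The button pivot is at (246,83) and its arm points slightly left of +y, about -0.18 rad. Next I place the fingertip on the robot's side of the arm.

```bash
python3 -m creep '[{"wx":0,"wy":0,"wz":0,"tx":20,"ty":-30,"tz":0,"gripper":-1},{"wx":0,"wy":0,"wz":0,"tx":55,"ty":-48,"tz":0,"gripper":-1},{"wx":0,"wy":0,"wz":0,"tx":90,"ty":-48,"tz":0,"gripper":-1},{"wx":0,"wy":0,"wz":0,"tx":117,"ty":-48,"tz":0,"gripper":-1},{"wx":0,"wy":0,"wz":0,"tx":117,"ty":-48,"tz":0,"gripper":-1}]'
python3 - <<'E'
from h import *
rep();to(-.112,-.1,.086)
E
```

```text
time_s: 9.53
tool_pos: [0.4289, -0.2138, 0.1674]
tool_rot: [180.0, -0.2, 75.2]
force: [0.2, 0.4, -0.6]
grip_width: 0.0003
grasp_force: 0.0
9.5333 tcp [ 0.4289 -0.2138  0.1674] case [-0.1083 -0.0912] rot [180.   -0.2  75.2] F [ 0.2  0.4 -0.6] 0.00026880041087139976 q [-26.  -3.  49. 112.   2.  69.   8.]
shift [-9.2 -3.7 81.4]
turn [ 0.  -0.2  0.5]
```

```bash
python3 -m creep '[{"wx":0,"wy":0,"wz":0.5,"tx":-5,"ty":-4,"tz":20,"gripper":-1},{"wx":0,"wy":0,"wz":0.5,"tx":-9,"ty":-6,"tz":45,"gripper":-1},{"wx":0,"wy":0,"wz":0.5,"tx":-9,"ty":-6,"tz":65,"gripper":-1},{"wx":0,"wy":0,"wz":0.5,"tx":-9,"ty":-6,"tz":80,"gripper":-1},{"wx":0,"wy":0,"wz":0.5,"tx":-9,"ty":-6,"tz":80,"gripper":-1}]'
python3 - <<'E'
from h import *
rep();to(-.112,-.1,.086)
E
```

```text
time_s: 9.95
tool_pos: [0.4165, -0.2271, 0.085]
tool_rot: [-179.7, 0.0, 74.1]
force: [-0.7, 0.6, -0.0]
grip_width: 0.0001
grasp_force: 0.0
9.95 tcp [ 0.4165 -0.2271  0.085 ] case [-0.1168 -0.1072] rot [-179.7    0.    74.1] F [-0.7  0.6 -0. ] 0.00012042204145489249 q [-24.   5.  51. 118.  -4.  59.  14.]
shift [ 7.2  4.7 -1. ]
turn [-0.3  0.  -0.6]
```

```bash
python3 -m creep '[{"wx":0,"wy":0,"wz":-0.5,"tx":5,"ty":10,"tz":0,"gripper":-1},{"wx":0,"wy":0,"wz":-0.5,"tx":7,"ty":18,"tz":0,"gripper":-1},{"wx":0,"wy":0,"wz":-0.5,"tx":11,"ty":25,"tz":0,"gripper":-1},{"wx":0,"wy":0,"wz":-0.5,"tx":14,"ty":32,"tz":0,"gripper":-1},{"wx":0,"wy":0,"wz":-0.5,"tx":14,"ty":32,"tz":0,"gripper":-1}]'
python3 - <<'E'
from h import *
rep()
for p in((-.0676,-.0912),(-.0507,-.0993),(-.0414,-.111)):to(*p,.085)
E
```

```text
time_s: 10.37
tool_pos: [0.4554, -0.2225, 0.0881]
tool_rot: [179.9, 0.0, 74.7]
force: [-0.5, 0.5, 0.7]
grip_width: 0.0006
grasp_force: 0.0
10.3667 tcp [ 0.4554 -0.2225  0.0881] case [-0.0806 -0.0925] rot [179.9   0.   74.7] F [-0.5  0.5  0.7] 0.0005880809487542995 q [-23.  10.  50. 114.  -8.  60.  16.]
shift [ 1.3 13.   3.1]
turn [0.1 0.  0. ]
shift [-6.8 29.9  3.1]
turn [0.1 0.  0. ]
shift [-18.5  39.2   3.1]
turn [0.1 0.  0. ]
```

```bash
python3 -m creep '[{"wx":0,"wy":0,"wz":0,"tx":1,"ty":6,"tz":2,"gripper":-1},{"wx":0,"wy":0,"wz":0,"tx":1,"ty":13,"tz":2,"gripper":-1},{"wx":0,"wy":0,"wz":0,"tx":-2,"ty":22,"tz":2,"gripper":-1},{"wx":0,"wy":0,"wz":0,"tx":-7,"ty":30,"tz":2,"gripper":-1},{"wx":0,"wy":0,"wz":0,"tx":-7,"ty":30,"tz":2,"gripper":-1}]'
python3 - <<'E'
from h import *
rep()
for p in((-.0414,-.111),(-.0395,-.115)):to(*p,.086)
for c in('scene','side','wrist'):
  p,_=optics.read_camera(c);cv2.imwrite(f'pics/b_{c}.png',p[:,:,::-1])
  print(c,[(np.round(case(a['point']),4),round(a['confidence'],2)) for a in nets.place_of('button_tip',c)[:2]])
E
```

```text
time_s: 10.78
tool_pos: [0.4823, -0.2387, 0.0858]
tool_rot: [179.9, 0.1, 74.6]
force: [0.5, 0.7, 0.1]
grip_width: 0.0005
grasp_force: 0.4
10.7833 tcp [ 0.4823 -0.2387  0.0858] case [-0.0503 -0.1011] rot [1.799e+02 1.000e-01 7.460e+01] F [0.5 0.7 0.1] 0.0005293317102091534 q [-20.  15.  49. 110. -13.  61.  19.]
shift [-9.9  8.9 -0.2]
turn [ 0.1  0.1 -0.1]
shift [-13.9  10.8  -0.2]
turn [ 0.1  0.1 -0.1]
scene [(array([-0.0404, -0.1249]), 0.5)]
side [(array([-0.0394, -0.1211]), 0.49), (array([-0.1527, -0.1585]), 0.35)]
wrist []
```

View pics/b_wrist.png

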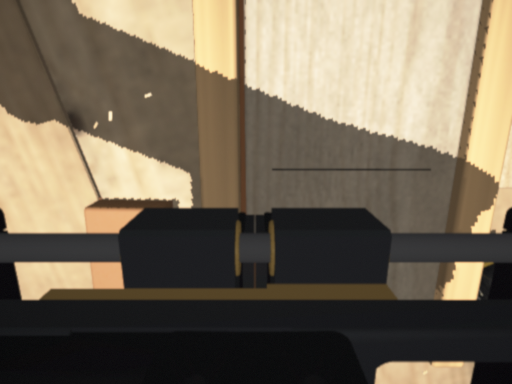

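The button is hidden behind the hand in the wrist view, but the scene and side cameras put its tip at about 1.25 rad. I keep pushing.

```bash
python3 -m creep '[{"wx":0,"wy":0,"wz":0,"tx":-4,"ty":5,"tz":0,"gripper":-1},{"wx":0,"wy":0,"wz":0,"tx":-9,"ty":9,"tz":0,"gripper":-1},{"wx":0,"wy":0,"wz":0,"tx":-12,"ty":11,"tz":0,"gripper":-1},{"wx":0,"wy":0,"wz":0,"tx":-15,"ty":11,"tz":0,"gripper":-1},{"wx":0,"wy":0,"wz":0,"tx":-15,"ty":11,"tz":0,"gripper":-1}]'; python3 -c "
from h import *
rep()"
```

```text
time_s: 11.5
tool_pos: [0.4885, -0.253, 0.0856]
tool_rot: [180.0, -0.2, 74.7]
force: [1.9, 5.6, 1.6]
grip_width: 0.0002
grasp_force: 2.8
11.5 tcp [ 0.4885 -0.253   0.0856] case [-0.0405 -0.1133] rot [180.   -0.2  74.7] F [1.9 5.6 1.6] 0.00016151623231056917 q [-18.  17.  49. 108. -15.  62.  22.]
```

5.6 N back along the slide means the button is at its stop. I retreat and verify.

```bash
python3 -m creep '[{"wx":0,"wy":0,"wz":0,"tx":10,"ty":0,"tz":0,"gripper":-1},{"wx":0,"wy":0,"wz":0,"tx":20,"ty":0,"tz":-10,"gripper":-1},{"wx":0,"wy":0,"wz":0,"tx":20,"ty":0,"tz":-45,"gripper":-1},{"wx":0,"wy":0,"wz":0,"tx":20,"ty":0,"tz":-80,"gripper":-1},{"wx":0,"wy":0,"wz":0,"tx":20,"ty":0,"tz":-115,"gripper":-1}]'; python3 -m creep '[{"wx":0,"wy":0,"wz":0,"tx":-30,"ty":0,"tz":-20,"gripper":-1},{"wx":0,"wy":0,"wz":0,"tx":-65,"ty":0,"tz":-40,"gripper":-1},{"wx":0,"wy":0,"wz":0,"tx":-100,"ty":0,"tz":-40,"gripper":-1},{"wx":0,"wy":0,"wz":0,"tx":-120,"ty":0,"tz":-40,"gripper":-1},{"wx":0,"wy":0,"wz":0,"tx":-120,"ty":0,"tz":-40,"gripper":-1}]'
python3 - <<'E'
from h import *
rep()
for c in('scene','side','wrist'):
  p,_=optics.read_camera(c);cv2.imwrite(f'pics/e_{c}.png',p[:,:,::-1])
  for t in('button_tip','button_pivot','lid_near','lid_far'):
    print(c,t,[(np.round(case(a['point']),4),round(a['point'][2],3),round(a['confidence'],2)) for a in nets.place_of(t,c)[:1]])
E
```

```text
time_s: 11.92
tool_pos: [0.4922, -0.2357, 0.2017]
tool_rot: [-180.0, 0.1, 74.6]
force: [1.2, -0.7, 0.6]
grip_width: 0.0008
grasp_force: 0.0
time_s: 12.33
tool_pos: [0.4577, -0.3574, 0.2415]
tool_rot: [179.9, 0.3, 74.2]
force: [-0.5, 0.2, 1.0]
grip_width: 0.0004
grasp_force: 0.0
12.3333 tcp [ 0.4577 -0.3574  0.2415] case [-0.0428 -0.222 ] rot [179.9   0.3  74.2] F [-0.5  0.2  1. ] 0.00042362505608536553 q [-12.  13.  56.  94. -11.  79.  29.]
scene button_tip [(array([-0.0378, -0.1382]), 0.09, 0.75)]
scene button_pivot [(array([-0.0724, -0.1328]), 0.089, 0.64)]
scene lid_near [(array([ 1.0e-04, -1.8e-01]), 0.079, 0.64)]
scene lid_far [(array([0.0031, 0.1813]), 0.074, 0.68)]
side button_tip [(array([-0.0384, -0.1371]), 0.085, 0.62)]
side button_pivot [(array([-0.0719, -0.132 ]), 0.086, 0.88)]
side lid_near [(array([ 0.0039, -0.1773]), 0.081, 0.62)]
side lid_far [(array([0.0042, 0.183 ]), 0.077, 0.91)]
wrist button_tip [(array([-0.0349, -0.1349]), 0.09, 0.93)]
wrist button_pivot [(array([-0.0711, -0.1324]), 0.088, 0.85)]
wrist lid_near []
wrist lid_far [(array([-0.1533, -0.1575]), -0.004, 0.21)]
```

View pics/e_wrist.png

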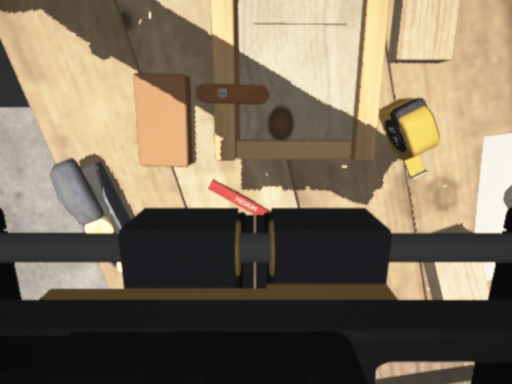

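The button lies square across the lid (222,93 to 265,95), the lid is home, and the things round the case have not moved.

```bash
python3 -c "
from cell import env
print(env.sign_off())"
```

```text
the job is handed in; nothing more can be done
None
```

The lid is closed and lies flat behind the sill with its far end under the cross strip, the button is turned square across it, and the hand is clear; I handed the job in at about 12.5 s, and no verdict came back.

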